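# Lock the sharpening-stone holder with its linch pin

## Task

Slide the end stop of the sharpening-stone holder fully up against the stone, push the linch pin through the clevis and the stop's tongue until its shoulder sits home against the clevis, then flip the pin's sprung ring right over the clevis and down past the pin end so that it snaps shut and stays. Let go of everything, and leave the other tools and stones where they lie.

Things in the scene. Friction and masses are not known exactly. Their poses are not given: they have to be found in the camera images.
- holder: Fixed sharpening-stone holder: wooden board 380 x 100 x 12 mm on the table, spanning x -110 to 270 mm, y -50 to 50. Origin on the table right under the middle of the clevis; +x runs along the board to the fixed dark stone (160 x 60 x 22 mm, starts at x 100, top 35 mm above the table); +y is the way the pin goes in; +z up
- hole (a point): Centre of the mouth of the clevis's square hole, on the outer face of the -y ear (holder x 0, y -15 mm, z 65 mm)
- stop (a joint): Travel in m of the sliding steel end stop along holder +x: 0 fully back, 0.030 home against the stone; starts between 0 and 0.018. Takes about 3 N to slide and stays where it is left. Its upright tongue runs between the clevis ears; its hole lines up with theirs only when the stop is home
- stop_pad (a point): Middle of the flat -x face of the stop's upright push plate, 45 mm above the table. The plate is 10 mm thick (x), 34 mm wide (y), from 14 to 54 mm above the table: push it towards +x. At home it stands at holder x -61 mm
- tongue_hole (a point): Centre of the 13 mm square hole (mouth bevelled 2.5 mm) in the stop's 8 mm thick tongue; on the clevis holes' axis when the stop is home
- pin: Loose steel linch pin, about 0.19 kg, lying right way up with its ring folded back. Origin on the ring's hinge axis, 10 mm above the table as it lies; +x along the shank to the nose, y along the hinge, +z up. Shank 10 mm square, x 41 to 70 mm, then a tapered round nose to x 79. Put it in with +x along holder +y and z up; home, its origin is at holder y -56, z 65 mm
- pin_tip (a point): Tip of the pin's nose, pin x 79 mm
- pin_shoulder (a point): Centre of the shoulder's front face, pin x 41 mm, which meets the clevis face at point hole when home. Let go, the pin droops a little in its loose holes, head down by up to 0.08 rad; pressing on its nose tips it the other way
- ring (a joint): Angle in rad of the pin's sprung ring about its hinge (about pin +y): 0 folded back along pin -x, 1.57 straight up, 3.14 along the shank, 3.28 stop. It passes around head and clevis. A light spring folds it back (0.5 N) if let go early. Near 3.09 its end bar meets the nose and must be forced down past it (about 5 to 10 N; the loop stretches outwards 1.5 mm); past 3.18 it has snapped under and holds
- ring_grip (a point): Centre of the ring's thumb grip: a steel barrel 12 mm in diameter and 14 mm long (along pin y) beyond the end bar, 97 mm from the hinge. Pinch it by its end faces with the finger tips reaching not more than 8 mm past its centre; it can turn between the fingers while the ring swings
- clevis_top (a point): Middle of the top of the clevis, 87 mm above the table: two upright dark steel ears, 26 mm wide (holder x), each 8 mm thick (holder y -15 to -7 and 7 to 15 mm), with in-line 12 mm square holes along y, 65 mm above the table, mouths bevelled 2.5 mm on the -y side
- pin_head (a point): Where the pin's head is best held, pin x 20, z 12 mm: middle of an upright grip plate 14 mm thick (y), x -5 to 37, z -10 to 24 mm. The ring's axle (5 mm thick) sticks out 22 mm to either side at x 0; a shoulder plate 22 mm wide spans x 37 to 41
- ring_bar (a point): Middle of the ring's end bar, 80 mm from the hinge. The ring is a long closed loop of 5 mm wire, 44 mm wide between wire centres
- small_stone: Bystander: small slip stone 70 x 26 x 20 mm lying loose on the big stone
- knife: Bystander: knife with dark wooden handle, 360 mm long, on the table
- hammer: Bystander: hammer lying on the table
- coarse_stone: Bystander: dark stone 200 x 50 x 28 mm on the table
- handle_blank: Bystander: upright wooden cylinder, 28 mm in diameter, 110 mm tall
- turned_block: Bystander: turned dark wooden block, 52 mm in diameter, 50 mm tall
- plain_bolt: Bystander: plain steel bolt 78 mm long without a ring, lying on the table

How it is judged (in metres and radians):
On the way, in this order (a step that is already met when the one before it is completed fails the run):
1. the end stop is slid home against the stone, the pin not yet in (value of joint stop above 0.026 m and distance between pin_shoulder and hole above 0.03 m), for 0.1 s.
2. the pin is through the clevis and the tongue, shoulder home, the ring still open (distance between pin_shoulder and hole below 0.005 m and value of joint stop above 0.026 m and value of joint ring below 2.5 rad), for 0.2 s.
At the end, for the whole second after the job is handed in: The stop is home (within 4 mm), the pin is through clevis and tongue with its shoulder within 8 mm (the play left by the shut ring) of the clevis hole's mouth and its shank along the hole (within 0.12 rad), the ring has snapped over the pin end (joint past 3.17 rad), all at rest and released (value of joint stop above 0.026 m and distance between pin_shoulder and hole below 0.008 m and angle between the x axis of pin and the y axis of holder, either way round below 0.12 rad and value of joint ring above 3.17 rad and linear speed of pin below 0.02 m/s); the robot touches nothing.
It fails at once if a bystander is moved by more than 40 mm (distance of any of small_stone, knife, hammer, coarse_stone, handle_blank, turned_block, plain_bolt from where it was at the start of the episode above 0.04 m).
It also fails if it takes over 69 s, if anything falls off the work surface, if the arm or the gripper's body presses on something with over 40 N, if the wrist force passes 120 N, or if a joint passes its speed limit or range.

## Robot

A 6-joint arm with a two-finger parallel gripper is mounted at the origin on the work surface. World frame = base frame: x ahead of the robot, y to its left, z up, the work surface at z = 0. Lengths are in mm, angles in degrees, forces in N, time in s.
With the tool pointing down it reaches from about 350 to 875 mm from the base axis. Payload 4.2 kg.
Tool frame: the origin (TCP) lies midway between the tips of the shut fingers; the grasp point (between the pads) lies 19 mm behind it; z points along the fingers, y is the line along which they close (so a half turn about z gives the same grasp; the last joint's range is limited). The gripper opens to 87 mm and grips with 3 to 60 N. Pads are 19 mm wide; open, the fingers measure 117 mm over their backs; the gripper's body (75 mm by 190 mm) begins 51 mm behind the grasp point.
Start: joints at [-58.006, 22.042, 0.453, 0, -68.411, -14.817], TCP at [184.596, -597.096, 222.55] pointing down, gripper open.
Joint ranges: [-179.83, 179.83], [-69.29, 118.12], [-61.27, 80.66], [-181.25, 117.63], [-171.15, -9.14], [-177.46, 177.46]. Speed limits (degrees/s): [159.86, 159.86, 180, 180, 180, 180].

## Interface

Orientations are given as a 3x3 rotation matrix whose columns are the frame's x, y, z axes.
In Python, from workcell import manip gives the robot as it stands.
- The arm moves only by the tool carry_out, never from a script. Its argument "moves" is a list that holds one entry, the list of rows, each a list of 6 numbers: the shift along the world's x, y, z in units of 50 mm (1.0 is 50 mm), then the turn, a rotation vector about the world's x, y, z in rad. A call has exactly 5 rows; each row is the pose to reach, as a shift and turn from the pose commanded when the call began; what a row does not reach only later rows make up. A row lasts 1/8 s, in which the tool goes at most 62.5 mm and 10.7 degrees, less where a joint would pass 70% of its speed; a pose out of reach is approached as far as the arm can. A call with a gripper value outside its range is refused whole. "fingers" is the finger opening in mm, from 0 to 87, set as the call begins (left out, the last holds). The fingers move at their own pace and stop on an object; "grip_force" is the grip in N (left out, the last holds). Time passes only in rows, so rows that repeat a pose let the fingers close, or fill a call up. It gives the time, the measured TCP pose, the force, the opening and the grip force at its end, in the units of the state.
- manip.read_state(): the state, without advancing time (a new reading comes with each control period).
- manip.camera(name): name is "scene" or "top"; returns (picture, depth): 384x512x3 uint8, red, green, blue; 384x512 float32, mm along the optical axis (not along the pixel's ray), 0 where there is no reading.
- manip.camera_model(name): a dict with "intrinsics" (3x3 intrinsics, pixels), "T" (4x4, takes a point from camera to world coordinates). Camera axes: x right, y down, z forward; pixel columns grow to the right and rows downward; lengths in mm; the calibration is good to about 2 mm. A picture is of the moment at which its call begins. camera_model takes no time and is no camera call.
- manip.hand_in(): hands the job in; it is judged then, once.
The state is a dict: "clock": time; "joints": joint angles; "joint_velocities": joint speeds; "effort": joint torques, N m; "position": TCP position; "tool_rot": TCP orientation; "force": force on the tool from outside, world axes, zero at the start; "moment": the same for the moment, N m; "gripper_width": finger opening in mm; "finger_force": force on a finger pad.
Only numpy, scipy, OpenCV 4.12 (cv2) and the standard library are available. Lean on these libraries where they do the work, as an engineer would, in place of code of your own. Each camera call takes 0.05 s, during which the arm holds its last target. There are 200 camera calls.

## Working session

There is one attempt and no reset: what is moved stays moved. The work goes in short steps, Python scripts to look and compute and a tool call to move; the robot and the scene stay as the last step left them, time stands still between calls to the robot, and variables do not carry over. Pictures are saved under pics/ and viewed, at most 10 in all, crops included, and the job is handed in when it is done.

Besides the shell and the picture viewer there is one more tool, called after "Call:" by a JSON object that holds its "fn" and its "kwargs", one argument or row to a line. carry_out: Moves the arm, as the interface text tells. Its arguments: {"type":"object","properties":{"moves":{"type":"array"},"fingers":{"type":"number"},"grip_force":{"type":"number"}},"required":["moves"]}

```bash
mkdir -p pics; python3 - <<'E'
from workcell import manip
import cv2,numpy as np
for n in("scene","top"):
    p,d=manip.camera(n); cv2.imwrite(f"pics/{n}0.png",p[:,:,::-1]); np.savez(f"{n}0.npz",p=p,d=d)
    m=manip.camera_model(n); print(n,m["intrinsics"],np.round(m["T"],3))
s=manip.read_state(); print({k:np.round(v,3).tolist() for k,v in s.items()})
E
```

```text
scene [[417.93869524   0.         264.18593374]
 [  0.         417.93869524 188.17786283]
 [  0.           0.           1.        ]] [[-8.830000e-01  3.860000e-01 -2.670000e-01  9.448650e+02]
 [ 4.690000e-01  7.080000e-01 -5.280000e-01  6.856100e+02]
 [-1.400000e-02 -5.920000e-01 -8.060000e-01  1.159633e+03]
 [ 0.000000e+00  0.000000e+00  0.000000e+00  1.000000e+00]]
top [[457.76726191   0.         254.1965038 ]
 [  0.         457.76726191 190.94303369]
 [  0.           0.           1.        ]] [[ 3.000000e-03 -9.770000e-01  2.140000e-01  2.531370e+02]
 [-1.000000e+00 -2.000000e-03  5.000000e-03 -3.490800e+01]
 [-5.000000e-03 -2.140000e-01 -9.770000e-01  1.548561e+03]
 [ 0.000000e+00  0.000000e+00  0.000000e+00  1.000000e+00]]
{'clock': 0.1, 'joints': [-58.005, 22.086, 0.386, -0.024, -68.412, -14.817], 'joint_velocities': [0.049, -0.093, 0.2, 0.018, 0.012, 0.044], 'effort': [-0.0, -39.169, 18.793, 4.232, 0.013, -0.0], 'position': [184.431, -596.589, 221.57], 'tool_rot': [[-0.955, -0.295, -0.001], [-0.295, 0.955, 0.002], [0.0, 0.002, -1.0]], 'force': [-0.204, 0.774, 0.325], 'moment': [0.005, 0.013, 0.019], 'finger_force': 0.0, 'gripper_width': 86.806}
```

View pics/scene0.png

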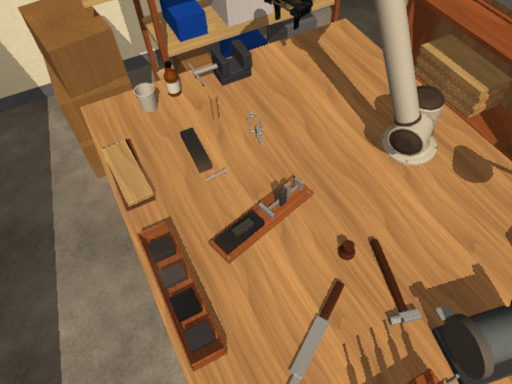

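View pics/top0.png

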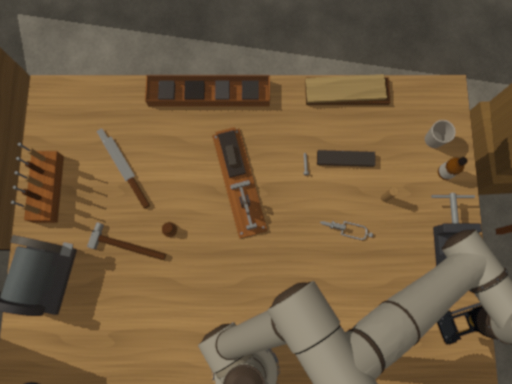

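The scene view shows the holder around (262,218), clevis near (283,195), and the pin near (257,128). In the top view the holder runs from (230,130) to (255,235), and the pin lies at (348,230) with its nose to the left near (323,225).

```bash
cat > h.py <<'E'
import numpy as np,cv2
from workcell import manip
M={n:manip.camera_model(n) for n in("scene","top")}
def ray(n,u,v):
    m=M[n];T=np.array(m["T"]);d=T[:3,:3]@np.linalg.inv(m["intrinsics"])@[u,v,1];return T[:3,3],d
def plane(n,u,v,z):
    o,d=ray(n,u,v);return o+d*(z-o[2])/d[2]
def proj(n,P):
    m=M[n];T=np.array(m["T"]);c=(np.atleast_2d(P)-T[:3,3])@T[:3,:3];q=c@np.array(m["intrinsics"]).T;return q[:,:2]/q[:,2:]
def tri(u1,u2):
    A=[];b=[]
    o1,d1=ray("scene",*u1);o2,d2=ray("top",*u2)
    s=np.linalg.lstsq(np.c_[d1,-d2],o2-o1,rcond=None)[0];a=o1+d1*s[0];c=o2+d2*s[1];return (a+c)/2,np.linalg.norm(a-c)
def pts(n,d):
    m=M[n];T=np.array(m["T"]);v,u=np.mgrid[:384,:512];r=np.stack([u,v,np.ones_like(u)],-1)@np.linalg.inv(m["intrinsics"]).T
    return (r*d[...,None])@T[:3,:3].T+T[:3,3]
E
python3 - <<'E'
from h import *
def crop(n,x,y,w,h,W,H):
    p=np.load(n+"0.npz")["p"][y:y+h,x:x+w,::-1];return cv2.resize(p,(W,H),interpolation=cv2.INTER_CUBIC)
a=np.hstack([crop("top",222,165,56,84,400,600)])
b=np.vstack([crop("scene",250,165,80,60,400,300),np.hstack([crop("top",312,208,80,40,400,200)]),])
c=crop("scene",240,105,40,50,80,100)
b=np.vstack([b,np.hstack([c,np.zeros((100,320,3),np.uint8)])])
cv2.imwrite("pics/crop1.png",np.hstack([a,b]))
cv2.imwrite("pics/crop2.png",np.hstack([crop("scene",238,105,40,45,480,540)]))
# board: brownish-red points at z~12 from top
for n in("top","scene"):
    z=np.load(n+"0.npz");P=pts(n,z["d"]);p=z["p"]
    hsv=cv2.cvtColor(p,cv2.COLOR_RGB2HSV)
    m=(P[...,2]>7)&(P[...,2]<110)&(P[...,0]>300)&(P[...,0]<750)&(P[...,1]>-200)&(P[...,1]<120)&(z["d"]>0)
    k,l,st,ce=cv2.connectedComponentsWithStats(m.astype(np.uint8))
    for i in range(1,k):
        if st[i,4]>20: print(n,st[i],P[l==i].min(0).round(),P[l==i].max(0).round())
E
```

```text
top [ 216  144   52   94 2560] [431. -70.   7.] [750. 108.  94.]
scene [208 172  16   8  24] [ 658. -200.    8.] [ 716. -193.   19.]
scene [ 225  176   89   80 2534] [427. -67.   7.] [750. 118.  91.]
```

View pics/crop1.png

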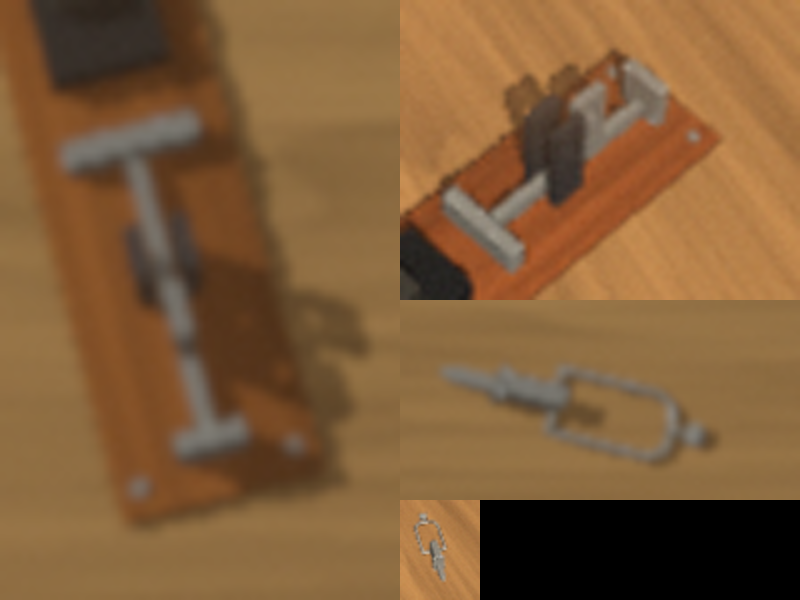

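View pics/crop2.png

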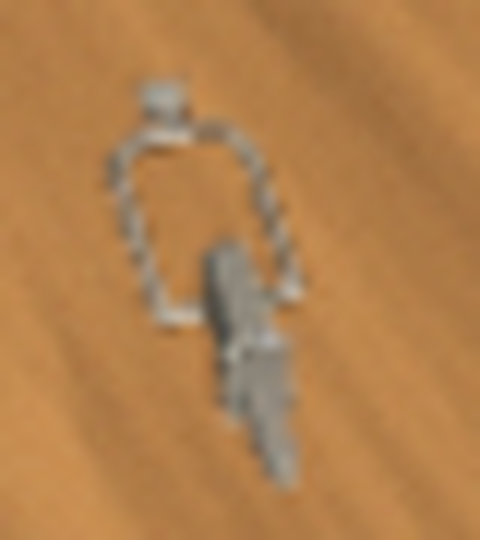

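```bash
python3 - <<'E'
from h import *
z=np.load("top0.npz");P=pts("top",z["d"]);p=z["p"]
def rect(n,zc=12):
    z=np.load(n+"0.npz");P=pts(n,z["d"])
    m=(P[...,2]>7)&(P[...,2]<120)&(P[...,0]>380)&(P[...,0]<860)&(P[...,1]>-90)&(P[...,1]<180)&(z["d"]>0)
    k,l,st,ce=cv2.connectedComponentsWithStats(m.astype(np.uint8));i=1+st[1:,4].argmax()
    return m,l==i,P,z
for n in("top","scene"):
    m,b,P,z=rect(n);hsv=cv2.cvtColor(z["p"],cv2.COLOR_RGB2HSV)
    q=P[b];low=q[(q[:,2]<18)&(q[:,2]>6)]
    r=cv2.minAreaRect(low[:,:2].astype(np.float32));print(n,"depth rect",r,low[:,2].mean())
    v,u=np.nonzero(b);c=np.array([plane(n,a,e,12)[:2] for a,e in zip(u,v)],np.float32)
    print(n,"plane rect",cv2.minAreaRect(c))
    # high steel pts
    hi=q[q[:,2]>75];print("high",len(hi),hi.mean(0).round(1),hi.min(0).round(),hi.max(0).round())
# stand-off: pin mask
for n,(x,y,w,h) in(("top",(312,208,80,40)),("scene",(238,105,40,45))):
    z=np.load(n+"0.npz");p=z["p"][y:y+h,x:x+w];hsv=cv2.cvtColor(p,cv2.COLOR_RGB2HSV)
    m=(hsv[...,1]<85)&(hsv[...,2]>70)
    v,u=np.nonzero(m);P=np.array([plane(n,a+x,e+y,10) for a,e in zip(u,v)])[:,:2]
    r=cv2.minAreaRect(P.astype(np.float32));print(n,len(u),"pin",r)
    for t in (hsv[...,1].min(),):pass
    for row in m: print("".join(".#"[int(t)] for t in row))
E
```

```text
top depth rect ((625.4842529296875, 25.805587768554688), (382.5576477050781, 107.15463256835938), 15.019219398498535) 12.248584052707805
top plane rect ((628.427734375, 26.676841735839844), (389.51812744140625, 106.93248748779297), 15.024898529052734)
high 64 [538.3   3.1  86. ] [508. -10.  78.] [563.  23.  94.]
scene depth rect ((619.889892578125, 29.85845184326172), (381.7348937988281, 103.29948425292969), 15.17031192779541) 11.866565978792538
scene plane rect ((618.3486328125, 28.470443725585938), (386.2183837890625, 108.24669647216797), 15.083340644836426)
high 93 [535.5   7.7  83.5] [501.  -7.  75.] [559.  28.  91.]
top 270 pin ((461.2032470703125, -336.7108154296875), (179.7343292236328, 49.83490753173828), 75.79653930664062)
................................................................................
................................................................................
................................................................................
................................................................................
..................................
[... 4133 characters left out ...]
...
..................######................
..................######................
..................######................
...................#####................
...................#####................
...................#####................
...................#####................
.....................###................
.....................###................
......................###...............
......................###...............
......................###...............
........................................
........................................
........................................
........................................
........................................
```

Call:
{"fn": "carry_out", "kwargs": {
  "moves": [
    [[0.25, 1.15, 0, 0, 0, -0.01], [0.5, 2.3, 0, 0, 0, -0.02], [0.75, 3.45, 0, 0, 0, -0.037], [1.0, 4.6, 0, 0, 0, -0.037], [1.2, 5.7, 0, 0, 0, -0.037]]
  ],
  "fingers": 0,
  "grip_force": 20
}}

```text
clock: 0.72
position: [244.4, -310.3, 222.3]
tool_rot: [[-0.966, -0.259, -0.0], [-0.259, 0.966, 0.0], [0.0, 0.0, -1.0]]
force: [1.0, 0.2, 0.1]
gripper_width: 45.1
finger_force: 0.0
```

Call:
{"fn": "carry_out", "kwargs": {
  "moves": [
    [[0.25, 1.15, -0.3, 0, 0, 0], [0.5, 2.3, -0.6, 0, 0, 0], [0.75, 3.45, -1.2, 0, 0, 0], [1.0, 4.6, -1.8, 0, 0, 0], [1.25, 5.76, -2.4, 0, 0, 0]]
  ]
}}

```text
clock: 1.35
position: [305.1, -31.9, 107.2]
tool_rot: [[-0.966, -0.26, 0.002], [-0.26, 0.966, 0.001], [-0.002, 0.0, -1.0]]
force: [2.1, -0.1, -0.8]
gripper_width: 1.4
finger_force: 0.0
```

Call:
{"fn": "carry_out", "kwargs": {
  "moves": [
    [[0, 0, -0.5, 0, 0, 0], [0, 0, -1.0, 0, 0, 0], [0, 0, -1.4, 0, 0, 0], [0, 0, -1.44, 0, 0, 0], [0, 0, -1.44, 0, 0, 0]]
  ]
}}

```text
clock: 1.98
position: [305.3, -33.7, 35.9]
tool_rot: [[-0.966, -0.26, 0.0], [-0.26, 0.966, 0.0], [-0.0, -0.0, -1.0]]
force: [-0.7, -0.4, -0.4]
gripper_width: 0.8
finger_force: 0.0
```

Call:
{"fn": "carry_out", "kwargs": {
  "moves": [
    [[0.9, 0.08, 0, 0, 0, 0], [1.8, 0.16, -0.06, 0, 0, 0], [2.6, 0.22, -0.12, 0, 0, 0], [2.6, 0.22, -0.12, 0, 0, 0], [2.6, 0.22, -0.12, 0, 0, 0]]
  ]
}}

```text
clock: 2.6
position: [434.3, -23.0, 30.0]
tool_rot: [[-0.966, -0.259, -0.0], [-0.259, 0.966, 0.0], [0.0, 0.0, -1.0]]
force: [-0.6, -0.5, 0.1]
gripper_width: 0.6
finger_force: 0.0
```

```bash
python3 - <<'E'
from h import *
s=manip.read_state();print(s["position"],s["force"],s["gripper_width"])
ims=[]
for n,(x,y,w,h) in(("top",(225,165,60,90)),("scene",(240,150,90,90))):
    p,d=manip.camera(n);np.savez(n+"1.npz",p=p,d=d);print(n,proj(n,[s["position"],s["position"]+[0,0,70]]))
    ims.append(cv2.resize(p[y:y+h,x:x+w,::-1],(int(w*540/h),540),interpolation=cv2.INTER_CUBIC))
im=np.hstack(ims);im=cv2.resize(im,(800,int(im.shape[0]*800/im.shape[1])));cv2.imwrite("pics/c3.png",im)
E
```

```text
[434.32245708 -23.03603083  29.97227662] [-0.6016518  -0.52171623  0.13597836] 0.6088094020503824
top [[253.05474457 235.50367025]
 [252.89118971 232.87974939]]
scene [[303.77196968 179.4115559 ]
 [305.0975727  166.36159996]]
```

View pics/c3.png

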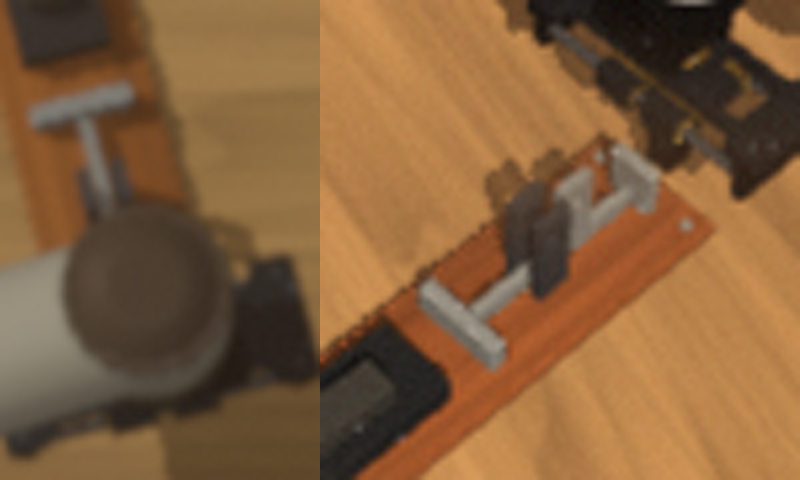

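Scene crop: the shut fingers are at about (304,177) full-image, matching the projected TCP; the push plate is in line ahead of them. Now I'll push.

Call:
{"fn": "carry_out", "kwargs": {
  "moves": [
    [[0.13, 0.035, 0, 0, 0, 0], [0.27, 0.07, 0, 0, 0, 0], [0.4, 0.108, 0, 0, 0, 0], [0.54, 0.145, 0, 0, 0, 0], [0.66, 0.178, 0, 0, 0, 0]]
  ]
}}

```text
clock: 3.32
position: [467.8, -13.9, 29.3]
tool_rot: [[-0.966, -0.26, -0.001], [-0.26, 0.966, -0.0], [0.001, 0.0, -1.0]]
force: [-4.0, -0.5, 1.9]
gripper_width: 0.1
finger_force: 1.7
```

Call:
{"fn": "carry_out", "kwargs": {
  "moves": [
    [[0.03, 0.008, 0, 0, 0, 0], [0.06, 0.016, 0, 0, 0, 0], [0.09, 0.024, 0, 0, 0, 0], [0.12, 0.032, 0, 0, 0, 0], [0.15, 0.04, 0, 0, 0, 0]]
  ]
}}

```text
clock: 3.95
position: [475.3, -11.9, 29.4]
tool_rot: [[-0.966, -0.26, -0.001], [-0.26, 0.966, -0.0], [0.001, 0.0, -1.0]]
force: [-3.8, -0.1, -1.3]
gripper_width: 0.5
finger_force: 1.6
```

Call:
{"fn": "carry_out", "kwargs": {
  "moves": [
    [[0.02, 0.005, 0, 0, 0, 0], [0.04, 0.01, 0, 0, 0, 0], [0.06, 0.015, 0, 0, 0, 0], [0.08, 0.02, 0, 0, 0, 0], [0.08, 0.02, 0, 0, 0, 0]]
  ]
}}

```text
clock: 4.58
position: [476.1, -11.7, 29.3]
tool_rot: [[-0.966, -0.259, -0.007], [-0.259, 0.966, -0.002], [0.007, 0.0, -1.0]]
force: [-10.8, -0.5, 6.3]
gripper_width: 0.6
finger_force: 4.7
```

Call:
{"fn": "carry_out", "kwargs": {
  "moves": [
    [[-0.6, -0.16, 0, 0, 0, 0], [-0.8, -0.4, 0.9, 0, 0, 0], [-1.0, -1.4, 1.6, 0, 0, 0.18], [-1.0, -2.5, 1.8, 0, 0, 0.36], [-0.9, -3.6, 1.8, 0, 0, 0.54]]
  ],
  "fingers": 55
}}

```text
clock: 5.2
position: [437.6, -179.6, 122.0]
tool_rot: [[-0.73, -0.683, 0.01], [-0.683, 0.73, -0.001], [-0.006, -0.008, -1.0]]
force: [1.1, 0.1, 0.0]
gripper_width: 42.4
finger_force: 0.0
```

Call:
{"fn": "carry_out", "kwargs": {
  "moves": [
    [[0.2, -0.8, 0, 0, 0, 0.17], [0.45, -1.6, 0, 0, 0, 0.34], [0.63, -2.3, 0, 0, 0, 0.5], [0.63, -2.3, -0.5, 0, 0, 0.527], [0.63, -2.3, -1.0, 0, 0, 0.527]]
  ]
}}

```text
clock: 5.82
position: [468.4, -294.6, 69.7]
tool_rot: [[-0.295, -0.956, 0.006], [-0.956, 0.295, -0.002], [0.001, -0.007, -1.0]]
force: [-1.0, 0.0, 0.3]
gripper_width: 54.8
finger_force: 0.0
```

```bash
python3 - <<'E'
from h import *
s=manip.read_state();print(s["position"].round(1),s["tool_rot"].round(3).tolist(),s["force"].round(1),s["gripper_width"])
p,d=manip.camera("scene");np.savez("scene2.npz",p=p,d=d)
print(proj("scene",[s["position"],[465.5,-306,24],[477.3-2,-260.3,10],[434,-432,10]]))
x,y,w,h=225,75,90,90
a=cv2.resize(p[y:y+h,x:x+w,::-1],(540,540),interpolation=cv2.INTER_CUBIC);cv2.imwrite("pics/c4.png",a)
E
```

```text
[ 468.4 -294.6   69.7] [[-0.295, -0.956, 0.006], [-0.956, 0.295, -0.002], [0.001, -0.007, -1.0]] [-1.   0.   0.3] 54.8260142712664
[[257.73994379 124.45085165]
 [257.35750637 130.97677912]
 [260.78938819 142.3671366 ]
 [249.85020629 110.4453112 ]]
```

View pics/c4.png

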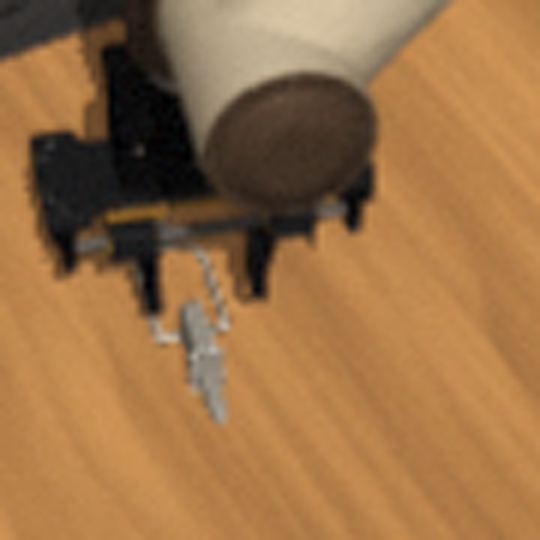

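Call:
{"fn": "carry_out", "kwargs": {
  "moves": [
    [[-0.06, -0.23, 0, 0, 0, 0.058], [-0.06, -0.23, -0.3, 0, 0, 0.058], [-0.06, -0.23, -0.6, 0, 0, 0.058], [-0.06, -0.23, -0.6, 0, 0, 0.058], [-0.06, -0.23, -0.6, 0, 0, 0.058]]
  ]
}}

```text
clock: 6.5
position: [463.2, -304.3, 39.2]
tool_rot: [[-0.238, -0.971, 0.0], [-0.971, 0.238, -0.0], [0.0, -0.0, -1.0]]
force: [-0.0, -0.5, 0.4]
gripper_width: 55.1
finger_force: 0.0
```

```bash
python3 - <<'E'
from h import *
s=manip.read_state();print(s["position"].round(1),s["tool_rot"].round(3).tolist(),s["force"].round(1))
p,d=manip.camera("scene");np.savez("scene3.npz",p=p,d=d)
x,y,w,h=235,95,45,55
a=cv2.resize(p[y:y+h,x:x+w,::-1],(450,550),interpolation=cv2.INTER_CUBIC);cv2.imwrite("pics/c5.png",a)
R=s["tool_rot"];g=s["position"]
print(proj("scene",[g,g+R[:,1]*27,g-R[:,1]*27]))
E
```

```text
[ 463.2 -304.3   39.2] [[-0.238, -0.971, 0.0], [-0.971, 0.238, -0.0], [0.0, -0.0, -1.0]] [-0.  -0.5  0.4]
[[258.01203377 128.17556947]
 [265.04524946 126.82208799]
 [250.94595109 129.53537593]]
```

View pics/c5.png

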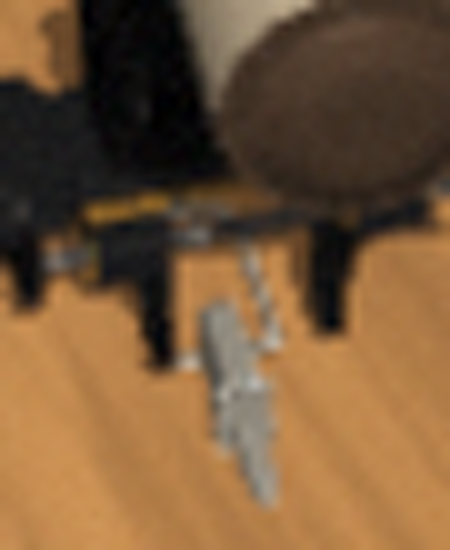

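Call:
{"fn": "carry_out", "kwargs": {
  "moves": [
    [[0.03, 0, -0.2, 0, 0, 0], [0.03, 0, -0.4, 0, 0, 0], [0.03, 0, -0.6, 0, 0, 0], [0.03, 0, -0.66, 0, 0, 0], [0.03, 0, -0.66, 0, 0, 0]]
  ]
}}

```text
clock: 7.18
position: [464.2, -304.4, 5.8]
tool_rot: [[-0.238, -0.971, -0.001], [-0.971, 0.238, 0.0], [0.0, 0.001, -1.0]]
force: [0.1, 0.1, 0.7]
gripper_width: 55.1
finger_force: 0.0
```

Call:
{"fn": "carry_out", "kwargs": {
  "moves": [
    [[0, 0, 0, 0, 0, 0], [0, 0, 0, 0, 0, 0], [0, 0, 0, 0, 0, 0], [0, 0, 0, 0, 0, 0], [0, 0, 0, 0, 0, 0]]
  ],
  "fingers": 4,
  "grip_force": 40
}}

```text
clock: 7.8
position: [464.9, -304.6, 6.5]
tool_rot: [[-0.238, -0.971, 0.001], [-0.971, 0.238, -0.0], [0.0, -0.001, -1.0]]
force: [-0.8, 0.5, 0.1]
gripper_width: 13.5
finger_force: 40.0
```

Call:
{"fn": "carry_out", "kwargs": {
  "moves": [
    [[0, 0, 0, 0, 0, 0], [0, 0, 0, 0, 0, 0], [0, 0, 0, 0, 0, 0], [0, 0, 0, 0, 0, 0], [0, 0, 0, 0, 0, 0]]
  ]
}}

```text
clock: 8.43
position: [464.8, -304.6, 6.4]
tool_rot: [[-0.238, -0.971, 0.001], [-0.971, 0.238, -0.0], [0.0, -0.001, -1.0]]
force: [1.4, 0.1, 1.7]
gripper_width: 13.4
finger_force: 39.9
```

Call:
{"fn": "carry_out", "kwargs": {
  "moves": [
    [[0, 0, 0.4, 0, 0, 0], [0, 0, 0.9, 0, 0, 0], [0.3, 0.6, 1.1, 0, 0, 0.12], [0.7, 1.4, 1.1, 0, 0, 0.25], [1.1, 2.2, 1.1, 0, 0, 0.38]]
  ]
}}

```text
clock: 9.05
position: [517.9, -193.2, 60.5]
tool_rot: [[0.141, -0.99, -0.004], [-0.99, -0.141, 0.001], [-0.001, 0.003, -1.0]]
force: [-0.6, -1.2, -1.0]
gripper_width: 13.6
finger_force: 39.9
```

Call:
{"fn": "carry_out", "kwargs": {
  "moves": [
    [[0.4, 0.8, 0, 0, 0, 0.1235], [0.8, 1.5, 0, 0, 0, 0.1235], [1.03, 2.0, 0, 0, 0, 0.1235], [1.03, 2.0, 0, 0, 0, 0.1235], [1.03, 2.0, 0, 0, 0, 0.1235]]
  ]
}}

```text
clock: 9.68
position: [569.3, -94.8, 60.4]
tool_rot: [[0.259, -0.966, -0.003], [-0.966, -0.259, -0.0], [-0.001, 0.003, -1.0]]
force: [0.9, 0.8, -1.8]
gripper_width: 13.6
finger_force: 39.9
```

```bash
python3 - <<'E'
from h import *
s=manip.read_state();print(s["position"].round(1),s["tool_rot"].round(4).tolist(),s["force"].round(1),s["gripper_width"])
ims=[]
for n,(x,y,w,h) in(("top",(225,165,75,90)),("scene",(230,130,75,90))):
    p,d=manip.camera(n);np.savez(n+"4.npz",p=p,d=d)
    ims.append(cv2.resize(p[y:y+h,x:x+w,::-1],(400,480),interpolation=cv2.INTER_CUBIC))
cv2.imwrite("pics/c6.png",np.hstack(ims))
t=np.radians(15.05);hx=np.array([np.cos(t),np.sin(t),0]);hy=np.array([-hx[1],hx[0],0])
O=527.2*hx-135*hy;g=s["position"]-O;print("holder",g@hx,g@hy)
tip=s["position"]+59*hy+[0,0,3.7];hole=O-15*hy+[0,0,65];pl=s["position"]+17*hy+[0,0,28]
for n in("top","scene"):print(n,proj(n,[tip,hole,O+[0,0,87]-11*hy,O+[0,0,87]+11*hy]).round(1).tolist())
E
```

```text
[569.3 -94.8  60.4] [[0.2592, -0.9658, -0.0032], [-0.9658, -0.2592, -0.0], [-0.0008, 0.0031, -1.0]] [ 0.9  0.8 -1.8] 13.575132739114734
holder -2.0729968868997957 -104.35139784623729
top [[257.6, 198.2], [248.5, 199.9], [247.2, 198.9], [240.7, 200.6]]
scene [[270.8, 183.8], [276.8, 189.4], [277.7, 186.1], [282.5, 190.1]]
```

View pics/c6.png

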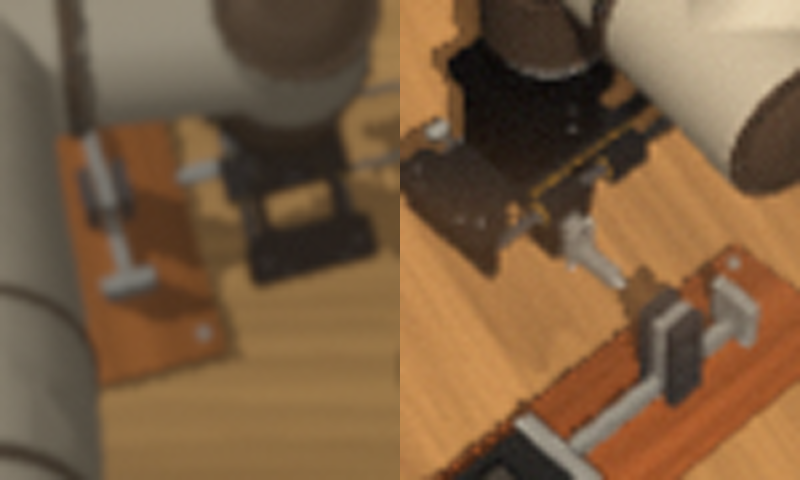

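The top crop shows the pin tip at about (259,198) and the clevis top at (245,200). The scene crop has the tip at (271,183) and the clevis top at (281,187). Both match the projections within about 1 px. I'll trim and advance.

Call:
{"fn": "carry_out", "kwargs": {
  "moves": [
    [[0.033, 0.009, 0.02, 0, 0, 0], [0.033, 0.009, 0.02, 0, 0, 0], [-0.03, 0.24, 0.02, 0, 0, 0], [-0.09, 0.47, 0.02, 0, 0, 0], [-0.12, 0.57, 0.02, 0, 0, 0]]
  ]
}}

```text
clock: 10.4
position: [564.5, -64.8, 62.3]
tool_rot: [[0.261, -0.965, -0.0], [-0.965, -0.261, 0.0], [-0.0, 0.0, -1.0]]
force: [0.9, 0.5, -1.8]
gripper_width: 13.4
finger_force: 39.9
```

Call:
{"fn": "carry_out", "kwargs": {
  "moves": [
    [[-0.01, 0.04, 0, 0, 0, 0], [-0.02, 0.08, 0, 0, 0, 0], [-0.03, 0.12, 0, 0, 0, 0], [-0.04, 0.16, 0, 0, 0, 0], [-0.05, 0.19, 0, 0, 0, 0]]
  ]
}}

```text
clock: 11.02
position: [562.3, -56.4, 62.2]
tool_rot: [[0.26, -0.966, -0.0], [-0.966, -0.26, -0.0], [0.0, 0.0, -1.0]]
force: [0.0, -0.1, -1.5]
gripper_width: 13.8
finger_force: 39.9
```

Call:
{"fn": "carry_out", "kwargs": {
  "moves": [
    [[-0.03, 0.02, -0.015, 0, 0, 0], [-0.04, 0.07, -0.015, 0, 0, 0], [-0.055, 0.13, -0.015, 0, 0, 0], [-0.07, 0.19, -0.015, 0, 0, 0], [-0.085, 0.25, -0.015, 0, 0, 0]]
  ]
}}

```text
clock: 11.65
position: [558.4, -43.7, 61.6]
tool_rot: [[0.26, -0.966, 0.001], [-0.966, -0.26, 0.0], [0.0, -0.001, -1.0]]
force: [1.9, -0.9, -1.5]
gripper_width: 13.6
finger_force: 39.9
```

Call:
{"fn": "carry_out", "kwargs": {
  "moves": [
    [[-0.01, 0.04, 0, 0, 0, 0], [-0.02, 0.08, 0, 0, 0, 0], [-0.03, 0.12, 0, 0, 0, 0], [-0.04, 0.15, 0, 0, 0, 0], [-0.04, 0.15, 0, 0, 0, 0]]
  ]
}}

```text
clock: 12.28
position: [556.4, -36.2, 61.6]
tool_rot: [[0.26, -0.966, 0.001], [-0.966, -0.26, 0.0], [-0.0, -0.001, -1.0]]
force: [2.2, 0.1, -0.8]
gripper_width: 13.4
finger_force: 39.9
```

Call:
{"fn": "carry_out", "kwargs": {
  "moves": [
    [[-0.01, 0.035, 0, 0, 0, 0], [-0.02, 0.07, 0, 0, 0, 0], [-0.03, 0.1, 0, 0, 0, 0], [-0.036, 0.13, 0, 0, 0, 0], [-0.04, 0.15, 0, 0, 0, 0]]
  ]
}}

```text
clock: 12.9
position: [554.4, -28.8, 61.6]
tool_rot: [[0.26, -0.966, 0.001], [-0.966, -0.26, 0.0], [0.0, -0.001, -1.0]]
force: [4.2, -2.0, -1.2]
gripper_width: 13.5
finger_force: 39.9
```

Call:
{"fn": "carry_out", "kwargs": {
  "moves": [
    [[-0.005, 0.02, 0, 0, 0, 0], [-0.01, 0.04, 0, 0, 0, 0], [-0.015, 0.06, 0, 0, 0, 0], [-0.02, 0.08, 0, 0, 0, 0], [-0.02, 0.08, 0, 0, 0, 0]]
  ]
}}

```text
clock: 13.52
position: [554.3, -28.4, 61.6]
tool_rot: [[0.26, -0.966, 0.001], [-0.966, -0.26, -0.004], [0.005, -0.0, -1.0]]
force: [9.3, -17.3, -4.3]
gripper_width: 13.5
finger_force: 39.9
```

Shoulder contact came at holder y −36.4, as expected, with about 19 N along the pin. Now I'll unload, open and lift off.

Call:
{"fn": "carry_out", "kwargs": {
  "moves": [
    [[0.01, -0.04, 0, 0, 0, 0], [0.01, -0.04, 0, 0, 0, 0], [0.01, -0.04, 0, 0, 0, 0], [0.01, -0.04, 0, 0, 0, 0], [0.01, -0.04, 0, 0, 0, 0]]
  ]
}}

```text
clock: 14.15
position: [554.3, -28.5, 61.6]
tool_rot: [[0.26, -0.966, 0.001], [-0.966, -0.26, -0.002], [0.002, -0.001, -1.0]]
force: [6.9, -8.4, -3.2]
gripper_width: 13.6
finger_force: 39.9
```

Call:
{"fn": "carry_out", "kwargs": {
  "moves": [
    [[0, 0, 0, 0, 0, 0], [0, 0, 0, 0, 0, 0], [0, 0, 0, 0, 0, 0], [0, 0, 0, 0, 0, 0], [0, 0, 0, 0, 0, 0]]
  ],
  "fingers": 40
}}

```text
clock: 14.78
position: [553.4, -26.8, 61.4]
tool_rot: [[0.26, -0.966, -0.0], [-0.966, -0.26, -0.0], [-0.0, 0.0, -1.0]]
force: [-1.2, 0.5, 0.1]
gripper_width: 39.5
finger_force: 0.0
```

Call:
{"fn": "carry_out", "kwargs": {
  "moves": [
    [[0, 0, 0.3, 0, 0, 0], [0, 0, 0.7, 0, 0, 0], [0, 0, 1.2, 0, 0, 0], [0.15, -0.6, 1.5, 0, 0, 0], [0.3, -1.1, 1.5, 0, 0, 0]]
  ]
}}

```text
clock: 15.4
position: [570.1, -82.4, 139.6]
tool_rot: [[0.261, -0.965, 0.005], [-0.965, -0.261, 0.0], [0.001, -0.005, -1.0]]
force: [0.3, 0.1, -0.4]
gripper_width: 40.3
finger_force: 0.0
```

```bash
python3 - <<'E'
from h import *
s=manip.read_state();print(s["position"].round(1),s["force"].round(1),s["gripper_width"])
ims=[]
for n,(x,y,w,h) in(("top",(225,165,75,90)),("scene",(230,130,75,90))):
    p,d=manip.camera(n);np.savez(n+"5.npz",p=p,d=d)
    ims.append(cv2.resize(p[y:y+h,x:x+w,::-1],(400,480),interpolation=cv2.INTER_CUBIC))
cv2.imwrite("pics/c7.png",np.hstack(ims))
t=np.radians(15.05);hx=np.array([np.cos(t),np.sin(t),0]);hy=np.array([-hx[1],hx[0],0])
O=528*hx-135.5*hy
for z in(65,53):
  for n in("top","scene"):
    q=proj(n,[O-153*hy+[0,0,z],O-56*hy+[0,0,(65+z)/2]]);print(z,n,q.round(1).tolist())
E
```

```text
[570.1 -82.4 139.6] [ 0.3  0.1 -0.4] 40.32058335223762
65 top [[288.8, 189.1], [260.6, 196.5]]
65 scene [[248.1, 165.6], [267.8, 182.2]]
53 top [[288.6, 189.9], [260.6, 196.8]]
53 scene [[248.3, 167.9], [267.8, 183.3]]
```

View pics/c7.png

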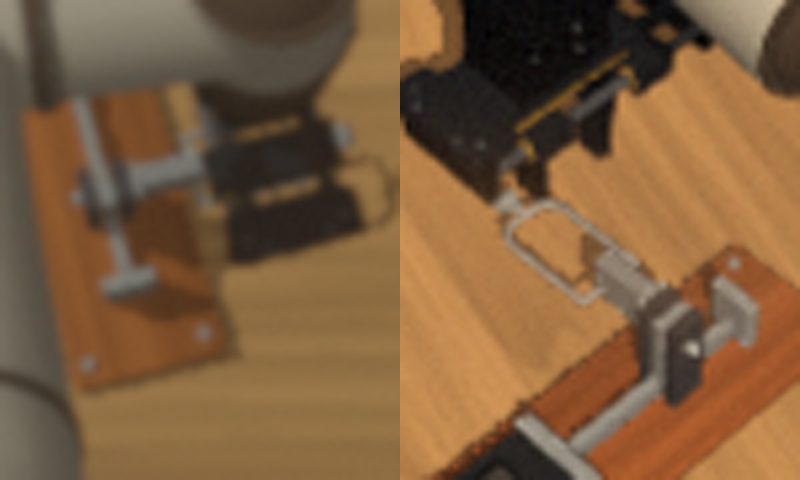

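Scene crop: the pin is home with its nose showing through the far ear. The folded ring's barrel is at about (250.6,168.1) full-image, so its centre is drooped to z ≈ 54.

Call:
{"fn": "carry_out", "kwargs": {
  "moves": [
    [[0.15, -0.6, 0, 0, 0, 0], [0.3, -1.18, 0, 0, 0, 0], [0.3, -1.18, -0.3, 0, 0, 0], [0.3, -1.18, -0.7, 0, 0, 0], [0.3, -1.18, -0.7, 0, 0, 0]]
  ]
}}

```text
clock: 16.12
position: [581.7, -139.9, 99.5]
tool_rot: [[0.26, -0.966, -0.005], [-0.966, -0.26, 0.0], [-0.002, 0.005, -1.0]]
force: [0.0, 0.2, -0.2]
gripper_width: 40.2
finger_force: 0.0
```

```bash
python3 - <<'E'
from h import *
s=manip.read_state();print(s["position"].round(1),s["force"].round(1),s["gripper_width"])
p,d=manip.camera("scene");np.savez("scene6.npz",p=p,d=d)
cv2.imwrite("pics/c8.png",cv2.resize(p[130:190,225:285,::-1],(600,600),interpolation=cv2.INTER_CUBIC))
R=s["tool_rot"];g=s["position"];print(proj("scene",[g,g+20*R[:,1],g-20*R[:,1]]))
t=np.radians(15.05);hx=np.array([np.cos(t),np.sin(t)]);print(g[:2]@hx,g[:2]@[-hx[1],hx[0]]+135.5)
E
```

```text
[ 581.7 -139.9   99.5] [ 0.   0.2 -0.2] 40.2356894166
[[248.71364534 159.01478222]
 [253.17609233 155.82754932]
 [244.20049716 162.23822766]]
525.4312375202052 -150.65081438946004
```

View pics/c8.png

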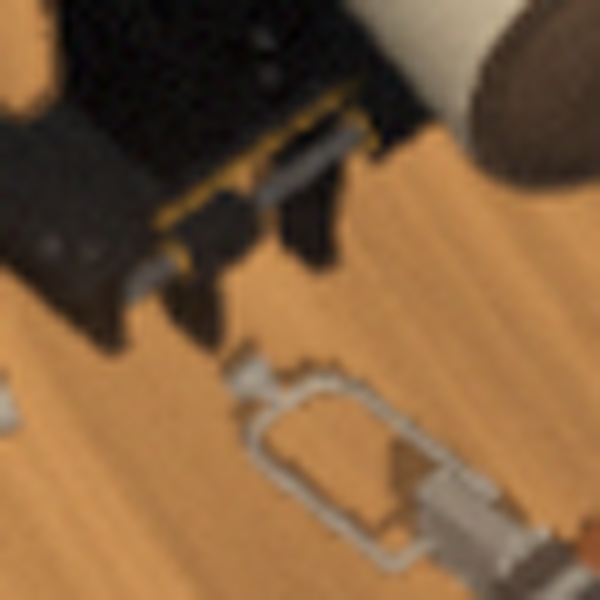

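Call:
{"fn": "carry_out", "kwargs": {
  "moves": [
    [[0.062, -0.03, -0.2, 0, 0, 0], [0.062, -0.03, -0.5, 0, 0, 0], [0.062, -0.03, -0.8, 0, 0, 0], [0.062, -0.03, -0.98, 0, 0, 0], [0.062, -0.03, -0.98, 0, 0, 0]]
  ]
}}

```text
clock: 16.8
position: [586.0, -142.5, 51.3]
tool_rot: [[0.26, -0.966, -0.002], [-0.966, -0.26, -0.0], [-0.001, 0.002, -1.0]]
force: [0.1, -0.3, 0.2]
gripper_width: 40.3
finger_force: 0.0
```

Call:
{"fn": "carry_out", "kwargs": {
  "moves": [
    [[0, 0, 0, 0, 0, 0], [0, 0, 0, 0, 0, 0], [0, 0, 0, 0, 0, 0], [0, 0, 0, 0, 0, 0], [0, 0, 0, 0, 0, 0]]
  ],
  "fingers": 4,
  "grip_force": 15
}}

```text
clock: 17.42
position: [586.6, -142.5, 52.6]
tool_rot: [[0.26, -0.966, -0.0], [-0.966, -0.26, -0.0], [0.0, 0.0, -1.0]]
force: [-0.2, -0.1, 0.2]
gripper_width: 13.3
finger_force: 15.0
```

Call:
{"fn": "carry_out", "kwargs": {
  "moves": [
    [[-0.011, 0.042, 0.49, 0, 0, 0], [-0.04, 0.149, 0.876, 0, 0, 0], [-0.089, 0.33, 1.23, 0, 0, 0], [-0.156, 0.579, 1.538, 0, 0, 0], [-0.238, 0.885, 1.784, 0, 0, 0]]
  ],
  "grip_force": 25
}}

```text
clock: 18.05
position: [574.6, -97.2, 142.6]
tool_rot: [[0.26, -0.966, 0.0], [-0.966, -0.26, 0.0], [0.0, -0.0, -1.0]]
force: [0.8, -1.4, -0.1]
gripper_width: 12.6
finger_force: 25.0
```

Call:
{"fn": "carry_out", "kwargs": {
  "moves": [
    [[-0.094, 0.35, 0.176, 0, 0, 0], [-0.195, 0.724, 0.274, 0, 0, 0], [-0.308, 1.145, 0.292, 0, 0, 0], [-0.42, 1.563, 0.218, 0, 0, 0], [-0.517, 1.922, 0.054, 0, 0, 0]]
  ]
}}

```text
clock: 18.68
position: [549.5, 0.4, 146.0]
tool_rot: [[0.261, -0.965, 0.003], [-0.965, -0.261, 0.001], [-0.0, -0.003, -1.0]]
force: [-0.7, 0.9, 5.9]
gripper_width: 12.9
finger_force: 25.0
```

Call:
{"fn": "carry_out", "kwargs": {
  "moves": [
    [[-0.073, 0.272, -0.165, 0, 0, 0], [-0.136, 0.504, -0.405, 0, 0, 0], [-0.186, 0.691, -0.68, 0, 0, 0], [-0.217, 0.807, -0.93, 0, 0, 0], [-0.237, 0.881, -1.155, 0, 0, 0]]
  ],
  "grip_force": 40
}}

```text
clock: 19.3
position: [536.3, 46.1, 87.0]
tool_rot: [[0.261, -0.965, 0.001], [-0.965, -0.261, 0.004], [-0.004, -0.002, -1.0]]
force: [-4.6, 9.0, 7.1]
gripper_width: 12.9
finger_force: 40.1
```

Call:
{"fn": "carry_out", "kwargs": {
  "moves": [
    [[-0.01, 0.04, 0, 0, 0, 0], [-0.02, 0.08, 0, 0, 0, 0], [-0.026, 0.097, 0, 0, 0, 0], [-0.026, 0.097, 0, 0, 0, 0], [-0.026, 0.097, 0, 0, 0, 0]]
  ]
}}

```text
clock: 19.92
position: [535.6, 46.6, 86.6]
tool_rot: [[0.259, -0.966, -0.0], [-0.966, -0.259, 0.0], [-0.0, 0.0, -1.0]]
force: [-0.7, -1.4, 2.0]
gripper_width: 12.6
finger_force: 40.0
```

```bash
python3 - <<'E'
from h import *
s=manip.read_state();print(s["position"].round(1),s["force"].round(1))
for n,ref in(("scene","scene6"),("top","top0")):
    p,d=manip.camera(n);np.savez(n+"7.npz",p=p,d=d)
a=np.load("scene6.npz");q=np.load("scene7.npz")
A=a["p"][172:190,262:279];B=q["p"][166:196,256:285]
r=cv2.matchTemplate(B,A,cv2.TM_CCOEFF_NORMED);_,v,_,l=cv2.minMaxLoc(r);print(v,l,r.shape)
g=lambda x:cv2.cvtColor(x,cv2.COLOR_RGB2GRAY)
for X in(g(a["p"][168:194,258:290]),g(q["p"][168:194,258:290])):
    print("\n".join(" ".join(f"{k:3d}" for k in row) for row in X[::1,::1]));print()
E
```

```text
[535.6  46.6  86.6] [-0.7 -1.4  2. ]
0.3475363254547119 (1, 12) (13, 13)
152 128 120 116 135 145 140 135 133 134 135 141 138 134 136 134 130 126 129 132 134 133 131 131 133 137 145 144 138 134 129 135
132 134 139 136 124 140 145 139 133 134 134 138 141 135 136 137 133 130 129 133 132 135 131 130 131 135 142 142 142 140 132 129
141 139 139 136 140 133 137 138 138 135 130 134 139 140 134 135 134 131 129 127 131 133 135 131 130 131 137 141 142 141 138 131
142 138 141 136 128 135 133 134 129 133 134 131 135 141 140 135 136 135 133 131 130 131 132 132 129 130 135 135 143 143 143 135
137 140 138 139 134 129 143 136 118 132 134 130 132 136 142 138 136 139 138 133 133 130 131 135 129 129 130 131 138 141 142 137
137 138 137 138 138 134 122 126 133 128 130 127 131 134 141 141 136 137 138 132 131 127 126 135 136 129 128 131 135 139 141 142
141 138 135 137 140 127  90  93 112 136 129 126 121 131 132 140 143 140 137 135 134 133 131 128 131 130 127 127 131 135 141 140
143 140 138 137 136 123  92  90  93 106 135 135 118 124 130 135 141 141 138 140 135 134 131 128 132 133 132 132 130 130 135 140
143
[... 4929 characters left out ...]
  47  48  49  47  46  47  46  47  47  47  42  47  55  71  71
128 130 113  68  47  47  53  51  51  49  51  48  50  50  49  44  51  48  48  46  47  48  44  45  47  46  45  45  48  68  80  49
128 126 118  86  43  47  45  48  52  49  49  47  48  50  48  46  50  46  46  44  47  45  46  46  45  45  45  42  45  51  47  39
127 127 123  95  43  44  42  44  46  46  50  46  49  45  45  47  45  46  43  44  46  45  45  45  44  41  41  39  47  64  56  51
125 132 135 125  82  47  38  38  41  40  45  46  48  45  43  44  45  44  44  42  42  45  44  43  43  47  40  33  53  79  75  70
125 133 142 139 129  89  46  36  37  37  40  43  44  41  43  43  42  41  40  42  43  41  41  43  52  68  61  36  53  73  73  80
```

```bash
python3 - <<'E'
from h import *
t=np.radians(15.05);c,s=np.cos(t),np.sin(t)
for f in("top5","top7","scene5","scene7"):
    z=np.load(f+".npz");n=f[:-1];P=pts(n,z["d"]);X=P[...,0]*c+P[...,1]*s-528;Y=-P[...,0]*s+P[...,1]*c+135.5;Z=P[...,2]
    m=(z["d"]>0)&(abs(X)<30)&(Y>-170)&(Y<70)&(Z>25)&(Z<175)
    print(f,m.sum())
    for lo in range(-170,70,10):
        k=m&(Y>=lo)&(Y<lo+10)
        if k.any(): print(lo,k.sum(),"z",np.percentile(Z[k],[5,50,95]).round(),"x",np.percentile(X[k],[5,95]).round(),"v",z["p"][k].mean().round())
E
```

```text
top5 237
-170 1 z [57. 57. 57.] x [-3. -3.] v 102.0
-160 8 z [54. 57. 60.] x [-6.  5.] v 105.0
-130 2 z [52. 53. 54.] x [-22. -21.] v 69.0
-120 3 z [54. 56. 59.] x [-23. -21.] v 72.0
-110 1 z [62. 62. 62.] x [-24. -24.] v 68.0
-100 1 z [60. 60. 60.] x [-23. -23.] v 64.0
-90 1 z [57. 57. 57.] x [25. 25.] v 48.0
-80 1 z [61. 61. 61.] x [23. 23.] v 89.0
-70 15 z [58. 64. 85.] x [-21.  25.] v 91.0
-60 26 z [61. 78. 88.] x [-19.  18.] v 100.0
-50 19 z [58. 85. 89.] x [-6.  7.] v 101.0
-40 18 z [61. 83. 89.] x [-5.  7.] v 100.0
-30 20 z [71. 85. 91.] x [-9.  8.] v 101.0
-20 31 z [51. 83. 90.] x [-10.  14.] v 74.0
-10 40 z [28. 71. 88.] x [-28.  13.] v 88.0
0 34 z [27. 82. 90.] x [-18.  13.] v 87.0
10 16 z [39. 80. 90.] x [-11.  12.] v 74.0
top7 219
-70 7 z [71. 84. 87.] x [-4.  5.] v 92.0
-60 33 z [60. 70. 83.] x [-21.  22.] v 80.0
-50 28 z [60. 75. 90.] x [-20.  25.] v 75.0
-40 28 z [60. 80. 89.] x [-21.  24.] v 74.0
-30 32 z [69. 83. 90.] x [-20.  25.] v 76.0
-20 37 z [57. 81. 90.] x [-21.  23.] v 62.0
-10 43 z [29. 80. 87.] x [-23.  25.] v 71.0
0 8 z [ 28.  31. 171.] x [-24.  27.] v 85.
[... 725 characters left out ...]
5.] v 109.0
-20 26 z [37. 84. 89.] x [-13.  10.] v 91.0
-10 50 z [28. 79. 89.] x [-14.  13.] v 81.0
0 51 z [28. 62. 87.] x [-13.  25.] v 110.0
10 90 z [29. 65. 87.] x [-12.  12.] v 63.0
20 4 z [67. 68. 70.] x [-5.  1.] v 121.0
scene7 87
-70 1 z [79. 79. 79.] x [-3. -3.] v 83.0
-60 10 z [80. 83. 83.] x [-8.  4.] v 82.0
-50 5 z [84. 85. 87.] x [-8.  2.] v 74.0
-10 1 z [27. 27. 27.] x [24. 24.] v 105.0
0 4 z [26. 27. 30.] x [27. 29.] v 120.0
10 21 z [26. 34. 45.] x [-13.  10.] v 52.0
20 3 z [84. 87. 88.] x [4. 9.] v 68.0
30 5 z [ 87. 107. 114.] x [12. 16.] v 39.0
40 5 z [ 86.  99. 117.] x [12. 16.] v 37.0
50 28 z [ 87. 100. 154.] x [-18.  15.] v 43.0
60 4 z [166. 169. 171.] x [-12.  -6.] v 56.0
```

```bash
python3 - <<'E'
from h import *
t=np.radians(15.05);c,s=np.cos(t),np.sin(t)
for f in("top5","top7"):
    z=np.load(f+".npz");n=f[:-1];P=pts(n,z["d"]);X=P[...,0]*c+P[...,1]*s-528;Y=-P[...,0]*s+P[...,1]*c+135.5;Z=P[...,2]
    m=(z["d"]>0)&(Y>-75)&(Y<-14)&(Z>50)&(Z<100)
    k=m&(abs(X)<10)&(Z>76);print(f,"plate",k.sum(),np.sort(Y[k])[:8].round(1),"slope",np.polyfit(Y[k],Z[k],1).round(3))
    a=m&(abs(X)>11)&(abs(X)<20)&(Y<-40)
    print("side",[(X[i].round(),Y[i].round(),Z[i].round()) for i in zip(*np.nonzero(a))])
E
```

```text
top5 plate 71 [-63.5 -62.9 -62.7 -61.4 -60.6 -59.8 -59.4 -59.2] slope [7.3000e-02 8.7497e+01]
side [(np.float64(19.0), np.float64(-59.0), np.float64(63.0)), (np.float64(16.0), np.float64(-58.0), np.float64(63.0)), (np.float64(-13.0), np.float64(-57.0), np.float64(68.0)), (np.float64(-15.0), np.float64(-57.0), np.float64(61.0)), (np.float64(-16.0), np.float64(-60.0), np.float64(59.0)), (np.float64(-19.0), np.float64(-56.0), np.float64(62.0)), (np.float64(-19.0), np.float64(-59.0), np.float64(62.0))]
top7 plate 75 [-64.5 -63.9 -62.8 -62.3 -61.2 -60.6 -59.7 -59.5] slope [7.5000e-02 8.7436e+01]
side [(np.float64(19.0), np.float64(-56.0), np.float64(65.0)), (np.float64(19.0), np.float64(-59.0), np.float64(61.0)), (np.float64(16.0), np.float64(-58.0), np.float64(60.0)), (np.float64(-13.0), np.float64(-57.0), np.float64(65.0)), (np.float64(-16.0), np.float64(-57.0), np.float64(64.0)), (np.float64(-17.0), np.float64(-60.0), np.float64(68.0)), (np.float64(-18.0), np.float64(-53.0), np.float64(61.0)), (np.float64(-19.0), np.float64(-56.0), np.float64(65.0)), (np.float64(-20.0), np.float64(-59.0), np.float64(63.0))]
```

```bash
python3 - <<'E'
from h import *
t=np.radians(15.05);c,s=np.cos(t),np.sin(t)
for f in("top7","scene7"):
    z=np.load(f+".npz");n=f[:-1];P=pts(n,z["d"]);X=P[...,0]*c+P[...,1]*s-528;Y=-P[...,0]*s+P[...,1]*c+135.5;Z=P[...,2]
    k=(z["d"]>0)&(Y>-62)&(Y<40)&(Z>50)&(Z<115)&(abs(X)>14)&(abs(X)<30)
    o=sorted((round(Y[i]),round(X[i]),round(Z[i])) for i in zip(*np.nonzero(k)));print(f,o)
    q=np.array(o)
    if len(q)>8: print(np.polyfit(q[:,0],q[:,2],1))
E
```

```text
top7 [(-60, -17, 68), (-59, -20, 63), (-59, 19, 61), (-59, 21, 70), (-58, 16, 60), (-57, -16, 64), (-57, 24, 57), (-56, -19, 65), (-56, 19, 65), (-55, -22, 65), (-53, -18, 61), (-53, 23, 66), (-51, -23, 72), (-50, 24, 69), (-48, -21, 66), (-47, 25, 66), (-46, 23, 62), (-45, -20, 66), (-44, 25, 68), (-43, 22, 67), (-42, -21, 74), (-40, 24, 63), (-40, 26, 67), (-39, -19, 68), (-38, -21, 63), (-36, 24, 68), (-35, -19, 72), (-34, -23, 79), (-33, 23, 75), (-32, -17, 67), (-31, -22, 76), (-30, 25, 71), (-29, 22, 70), (-28, -20, 72), (-26, 22, 72), (-26, 25, 76), (-25, -19, 72), (-23, 23, 71), (-23, 25, 76), (-22, -19, 75), (-21, -23, 78), (-20, 14, 82), (-19, 23, 75), (-18, -22, 78), (-18, -18, 75), (-16, 24, 74), (-15, -18, 79), (-14, -21, 79), (-14, 15, 89), (-13, 24, 80), (-11, -21, 81), (-11, 16, 87), (-10, 25, 80), (-9, 23, 71), (-8, -19, 74), (-7, 27, 73), (-6, 23, 77), (-5, -19, 81), (-4, -21, 74), (-4, 14, 87), (-3, 26, 81), (-2, -19, 83), (-2, 22, 84), (-1, -21, 77), (-1, 16, 85)]
[ 0.32404398 82.16377424]
scene7 [(38, 15, 107), (38, 16, 114)]
```

Call:
{"fn": "carry_out", "kwargs": {
  "moves": [
    [[-0.007, 0.027, -0.098, 0, 0, 0], [-0.013, 0.048, -0.198, 0, 0, 0], [-0.017, 0.064, -0.298, 0, 0, 0], [-0.02, 0.075, -0.4, 0, 0, 0], [-0.02, 0.075, -0.4, 0, 0, 0]]
  ]
}}

```text
clock: 20.65
position: [535.2, 51.3, 66.6]
tool_rot: [[0.26, -0.966, 0.001], [-0.966, -0.26, 0.001], [-0.0, -0.001, -1.0]]
force: [-1.2, 2.5, 4.1]
gripper_width: 12.7
finger_force: 40.0
```

Call:
{"fn": "carry_out", "kwargs": {
  "moves": [
    [[-0.001, 0.005, -0.03, 0, 0, 0], [-0.002, 0.008, -0.06, 0, 0, 0], [-0.002, 0.01, -0.09, 0, 0, 0], [-0.002, 0.01, -0.12, 0, 0, 0], [-0.002, 0.01, -0.15, 0, 0, 0]]
  ]
}}

```text
clock: 21.28
position: [535.0, 51.2, 59.4]
tool_rot: [[0.26, -0.966, 0.001], [-0.966, -0.26, 0.0], [0.0, -0.001, -1.0]]
force: [-0.9, 1.2, 1.5]
gripper_width: 12.6
finger_force: 40.0
```

Call:
{"fn": "carry_out", "kwargs": {
  "moves": [
    [[0, 0, -0.03, 0, 0, 0], [0, 0, -0.06, 0, 0, 0], [0, 0, -0.08, 0, 0, 0], [0, 0, -0.1, 0, 0, 0], [0, 0, -0.1, 0, 0, 0]]
  ]
}}

```text
clock: 21.9
position: [534.7, 51.2, 54.0]
tool_rot: [[0.26, -0.966, -0.0], [-0.966, -0.26, 0.0], [-0.0, 0.0, -1.0]]
force: [-0.9, 1.9, 2.7]
gripper_width: 13.3
finger_force: 40.0
```

Call:
{"fn": "carry_out", "kwargs": {
  "moves": [
    [[0, 0, -0.03, 0, 0, 0], [0, 0, -0.06, 0, 0, 0], [0, 0, -0.08, 0, 0, 0], [0, 0, -0.1, 0, 0, 0], [0, 0, -0.1, 0, 0, 0]]
  ]
}}

```text
clock: 22.52
position: [534.7, 51.0, 49.2]
tool_rot: [[0.26, -0.966, 0.0], [-0.966, -0.26, -0.0], [0.0, -0.0, -1.0]]
force: [-0.9, 0.8, 4.1]
gripper_width: 12.9
finger_force: 40.0
```

```bash
cat > look.py <<'E'
from h import *
import sys
s=manip.read_state();print(s["position"].round(1),s["force"].round(1),s["moment"].round(2),s["gripper_width"])
t=np.radians(15.05);c,sn=np.cos(t),np.sin(t)
for n in("top","scene"):
    p,d=manip.camera(n);np.savez(n+sys.argv[1]+".npz",p=p,d=d)
    P=pts(n,d);X=P[...,0]*c+P[...,1]*sn-528;Y=-P[...,0]*sn+P[...,1]*c+135.5;Z=P[...,2]
    k=(d>0)&(Y>-65)&(Y<-14)&(Z>76)&(Z<100)&(abs(X)<8)
    if k.sum()>8: print(n,"plate",k.sum(),np.sort(Y[k])[:5].round(1),np.polyfit(Y[k]+15,Z[k],1).round(3))
    k=(d>0)&(Y>-55)&(Y<40)&(Z>45)&(Z<115)&(abs(X)>17)&(abs(X)<27)&(Z<90)
    if k.sum()>8: a=np.polyfit(Y[k]+57,Z[k],1);r=Z[k]-np.polyval(a,Y[k]+57);print(n,"wires",k.sum(),Y[k].max(),a.round(3),np.median(abs(r)).round(1))
    k=(d>0)&(Y>17)&(Y<60)&(Z>40)&(Z<85)&(abs(X)<28)
    if n=="scene": print("end",sorted((round(Y[i]),round(X[i]),round(Z[i]),int(p[i].mean())) for i in zip(*np.nonzero(k))))
E
python3 look.py 8
```

```text
[534.7  51.   49.2] [-0.9  0.8  4.1] [0.39 0.36 0.03] 12.882946891637475
top plate 64 [-64.4 -63.  -62.4 -61.3 -60.8] [2.4000e-02 8.5412e+01]
top wires 50 2.6654722371418416 [-3.7000e-02  6.1026e+01] 2.3
scene plate 42 [-60.9 -57.  -56.1 -55.3 -55.3] [ 0.094 86.262]
end [(37, 13, 68, 22), (38, 14, 64, 33), (42, 18, 82, 24), (43, 14, 68, 51), (44, 16, 78, 30), (46, 12, 47, 62), (49, 15, 59, 28), (52, 14, 56, 27), (52, 14, 67, 22), (52, 15, 62, 13), (55, -11, 45, 63), (55, 13, 68, 19), (56, 4, 43, 78), (56, 13, 64, 19), (56, 14, 60, 15), (57, -9, 55, 26), (57, 5, 51, 65), (57, 15, 56, 26), (58, -16, 60, 52), (58, -12, 53, 43), (58, 7, 60, 57), (59, -15, 56, 54), (59, -11, 60, 25), (59, 12, 50, 72), (60, 13, 57, 41), (60, 13, 69, 21)]
```

Call:
{"fn": "carry_out", "kwargs": {
  "moves": [
    [[0, 0, -0.04, 0, 0, 0], [0, 0, -0.08, 0, 0, 0], [0, 0, -0.1, 0, 0, 0], [0, 0, -0.12, 0, 0, 0], [0, 0, -0.12, 0, 0, 0]]
  ]
}}

```text
clock: 23.25
position: [534.9, 50.5, 43.2]
tool_rot: [[0.26, -0.966, 0.0], [-0.966, -0.26, -0.001], [0.001, 0.0, -1.0]]
force: [-0.2, -1.4, 4.6]
gripper_width: 13.0
finger_force: 40.0
```

```bash
python3 look.py 9 | grep -v end
```

```text
[534.9  50.5  43.2] [-0.2 -1.4  4.6] [-0.87 -0.01 -0.02] 12.964412618668918
top plate 69 [-62.6 -62.4 -60.8 -60.2 -59.4] [2.6000e-02 8.7806e+01]
top wires 52 2.716279541273906 [-0.168 66.014] 2.6
scene plate 44 [-58.2 -57.1 -56.8 -55.8 -54.1] [-4.0000e-03  8.5237e+01]
```

Call:
{"fn": "carry_out", "kwargs": {
  "moves": [
    [[0, 0, -0.03, 0, 0, 0], [0, 0, -0.06, 0, 0, 0], [0, 0, -0.09, 0, 0, 0], [0, 0, -0.1, 0, 0, 0], [0, 0, -0.1, 0, 0, 0]]
  ]
}}

```text
clock: 23.98
position: [535.3, 50.0, 38.9]
tool_rot: [[0.26, -0.966, 0.001], [-0.966, -0.26, -0.001], [0.002, -0.0, -1.0]]
force: [0.2, -3.9, 9.1]
gripper_width: 12.9
finger_force: 40.0
```

```bash
python3 look.py 10 | grep -v end
```

```text
[535.3  50.   38.9] [ 0.2 -3.9  9.1] [-1.55 -0.07 -0.03] 12.911281337571342
top plate 70 [-62.8 -62.2 -61.2 -60.3 -59.7] [1.9000e-02 8.7073e+01]
top wires 51 3.3215030098884313 [-0.179 64.679] 2.3
scene plate 42 [-59.5 -57.4 -56.6 -55.6 -52.7] [-2.5000e-02  8.4528e+01]
scene wires 11 -28.29083865442601 [-0.227 66.816] 2.7
```

Call:
{"fn": "carry_out", "kwargs": {
  "moves": [
    [[0, 0, 0.04, 0, 0, 0], [0, 0, 0.08, 0, 0, 0], [0, 0, 0.08, 0, 0, 0], [0, 0, 0.08, 0, 0, 0], [0, 0, 0.08, 0, 0, 0]]
  ]
}}

```text
clock: 24.7
position: [535.0, 50.5, 42.3]
tool_rot: [[0.26, -0.966, 0.0], [-0.966, -0.26, -0.001], [0.001, -0.0, -1.0]]
force: [1.0, -2.6, 5.4]
gripper_width: 12.8
finger_force: 40.0
```

Call:
{"fn": "carry_out", "kwargs": {
  "moves": [
    [[0, 0, 0, 0, 0, 0], [0, 0, 0, 0, 0, 0], [0, 0, 0, 0, 0, 0], [0, 0, 0, 0, 0, 0], [0, 0, 0, 0, 0, 0]]
  ],
  "fingers": 45
}}

```text
clock: 25.32
position: [534.6, 51.1, 42.0]
tool_rot: [[0.26, -0.966, -0.0], [-0.966, -0.26, -0.0], [-0.0, 0.0, -1.0]]
force: [-0.3, -0.1, -0.8]
gripper_width: 44.0
finger_force: 0.0
```

Call:
{"fn": "carry_out", "kwargs": {
  "moves": [
    [[0, 0, 0.4, 0, 0, 0], [0, 0, 1.0, 0, 0, 0], [0, 0, 1.8, 0, 0, 0], [0, 0, 2.8, 0, 0, 0], [-0.5, 0.8, 3.5, 0, 0, 0]]
  ]
}}

```text
clock: 25.95
position: [510.9, 90.5, 219.3]
tool_rot: [[0.256, -0.967, 0.003], [-0.967, -0.256, 0.001], [0.0, -0.003, -1.0]]
force: [1.0, 0.9, 0.0]
gripper_width: 45.0
finger_force: 0.0
```

Call:
{"fn": "carry_out", "kwargs": {
  "moves": [
    [[-1, 0.5, 0, 0, 0, 0], [-2, 1, 0, 0, 0, 0], [-3, 1.5, 0, 0, 0, 0], [-3.5, 2.5, 0, 0, 0, 0], [-3.5, 3, 0, 0, 0, 0]]
  ]
}}

```text
clock: 26.58
position: [333.2, 242.7, 217.8]
tool_rot: [[0.263, -0.965, 0.001], [-0.965, -0.263, 0.002], [-0.002, -0.001, -1.0]]
force: [0.3, 0.3, -0.2]
gripper_width: 44.9
finger_force: 0.0
```

```bash
python3 look.py 11
```

```text
[333.2 242.7 217.8] [ 0.3  0.3 -0.2] [-0.01  0.04  0.01] 44.94701095467977
top plate 65 [-64.7 -63.7 -62.9 -62.3 -61.6] [7.4000e-02 8.6816e+01]
top wires 63 19.909743369146682 [ 0.066 61.69 ] 1.6
scene plate 56 [-59.7 -57.6 -57.5 -57.3 -54.9] [ 0.092 86.275]
scene wires 46 23.636352306536764 [1.6000e-02 6.2742e+01] 1.5
end [(17, -11, 67, 83), (17, -2, 82, 61), (17, 7, 68, 59), (18, -25, 60, 156), (18, -15, 81, 104), (18, -11, 62, 77), (18, -6, 78, 60), (18, -2, 56, 128), (18, -2, 71, 122), (18, -2, 77, 74), (18, 2, 42, 52), (18, 3, 70, 109), (18, 3, 76, 91), (18, 3, 81, 67), (18, 6, 46, 76), (18, 7, 40, 54), (18, 8, 75, 70), (19, -5, 70, 104), (19, -1, 67, 153), (19, 4, 61, 82), (19, 13, 71, 53), (19, 17, 63, 153), (21, -17, 65, 135), (21, -3, 68, 156), (21, 2, 67, 125), (21, 15, 63, 150), (23, -15, 64, 146), (23, -1, 67, 157), (24, -19, 66, 144), (24, -10, 64, 132), (24, -5, 63, 143), (24, 8, 65, 131), (25, 1, 64, 161), (25, 5, 63, 157), (25, 10, 63, 138), (25, 15, 67, 149), (26, -16, 66, 141), (26, -12, 63, 141), (27, -2, 58, 94), (27, 3, 63, 140), (27, 7, 62, 78), (28, -10, 63, 103), (28, -5, 67, 139), (29, -4, 64, 112), (29, 0, 68, 137), (31, -2, 62, 134), (33, -5, 61, 113), (37, -6, 65, 111), (39, 1, 68, 121), (39, 5, 61, 101), (39, 5, 67, 110), (41, -6, 63, 155), (41, -6, 68, 133), (42, -1, 69, 147), (42, 4, 68, 134), (43, -8, 69, 132), (44, -7, 66, 150), (44, 6, 61, 103), (45, 3, 71, 154), (45, 8, 70, 116), (46, -10, 64, 115), (46, -1, 68, 154), (46, 3, 66, 141), (46, 4, 61, 109), (47, -4, 60, 97), (47, 0, 64, 126), (48, -8, 63, 114), (48, -3, 68, 137)]
```

```bash
cat > ang.py <<'E'
from h import *
t=np.radians(15.05);c,sn=np.cos(t),np.sin(t)
W={"top":[],"scene":[]}
for i in range(6):
  for n in W:
    p,d=manip.camera(n);P=pts(n,d);X=P[...,0]*c+P[...,1]*sn-528;Y=-P[...,0]*sn+P[...,1]*c+135.5;Z=P[...,2]
    Q=np.stack([X,Y,Z],-1)[d>0];W[n].append(Q)
for n in W:
    Q=np.vstack(W[n]);x0={"top":1,"scene":-3}[n]
    def fit(k):
        q=Q[k]
        for _ in range(6):
            a=np.polyfit(q[:,1],q[:,2],1);r=q[:,2]-np.polyval(a,q[:,1]);q=q[abs(r)<max(2*np.median(abs(r)),2)]
        return a.round(4),len(q)
    X,Y,Z=Q.T
    w=(abs(abs(X-x0)-22)<5)&(Y>-55)&(Y<20)&(Z>50)&(Z<78)
    g=(abs(X-x0)<6)&(Y>-55)&(Y<-20)&(Z>80)&(Z<96)
    b=(abs(X-x0)<10)&(Y>30)&(Y<50)&(Z>50)&(Z<80)
    print(n,"wire",fit(w),"plate",fit(g),"barrel z",np.percentile(Z[b],[10,50,90]).round(1))
print(manip.read_state()["clock"])
E
python3 ang.py
```

```text
top wire (array([4.9500e-02, 6.5039e+01]), 201) plate (array([7.33000e-02, 8.87052e+01]), 115) barrel z [62.4 68.4 73. ]
scene wire (array([3.52000e-02, 6.34775e+01]), 163) plate (array([5.95000e-02, 8.76764e+01]), 112) barrel z [61.1 66.9 71. ]
27.275
```

```bash
python3 -c "
from workcell import manip
print(manip.hand_in())"
```

```text
the job is handed in; nothing more can be done
None
```

I handed the job in: the stop is home, the pin is through with its shoulder home, and everything is released. The ring went over to its end stop and stayed over the pin end when let go, but its resting angle measured only 3.17–3.18 rad against the 3.17 needed (camera error about 0.03 rad), and the hand-in returned no verdict.

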